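# Snap the cast cover onto the bench reader and keep it pressed

### The job

Lift the blue cast cover out of the open aluminium mould by its rib, set it square over the black plinth of the grey reader and press it straight down until both snap clips give way and it is fully home, level on the plinth. Then keep pressing it down with the fingers with a firm push (about 10 N): the program finishes while still holding the cover pressed, not let go. Leave the bottles, the carton and the timer round the work where they are.

Things in the scene. Friction and masses are not known exactly. Their poses are not given: they have to be found in the camera images.
- cover_mid (a point): Blue cast cover, about 80 g: cap open below, 96 (x) x 63 (y) x 28 mm high plus a rib on top; a half turn is the same. Point: on the centre axis at the underside of its 4 mm top plate, 24 mm above the lower rim, 4 mm below the top face (fingertips may bear on it). z up. Skirt inside 88 x 57 mm, with a rounded bead inside each end wall (+x, -x) near the rim. Starts in the mould, rim down.
- cover_rib (a point): Centre of the grip rib on top of the blue cover, 15 mm above the cover's top-plate underside point, same axes. The rib is 44 mm long along x, 14 mm thick along y and 22 mm tall; its foot (the cover's top face) is 11 mm below this point. Grip it across its thickness (along y).
- mould: Fixed open aluminium mould, 140 mm (x) x 106 mm (y) x 24 mm high; origin at the centre of its underside. Its pocket is 100 x 67 mm, open at the top, with its floor 6 mm above the origin; the cover stands in it lengthwise along x with 2 mm play on each side, its top face 10 mm above the mould's top.
- reader_seat (a point): Centre of the top face of the reader's black plinth, 55 mm above the worktop; plinth 80 mm (x) x 54 mm (y), 25 mm tall, rounded top edges; z up. The cover goes over it, x along x (either way round), 1.5 mm play per side. Fully home: underside of the cover's top plate lies on the plinth, so the cover's point (cover_mid) meets this point.
- reader: Fixed grey bench reader, 150 (x) x 110 (y) x 30 mm under its plinth; origin: centre of the underside. Orange sprung clips stick out of the plinth's x ends. Pressed straight down, the cover meets them about 12 mm above home; force climbs to about 8 to 16 N, drops suddenly 9 to 6 mm above home as the beads pass the clips, and climbs again only when the cover is home on the rigid plinth.
- reagent_blue: White 32 mm bottle with a blue cap, 68 mm high, loose, a bystander; origin at the centre of its underside.
- reagent_red: White 33 mm bottle with a red cap, 70 mm high, loose, a bystander; origin at the centre of its underside.
- carton: Small white and orange carton, 52 x 52 x 66 mm, loose, a bystander; origin at the centre of its underside.
- bench_timer: Flat white bench timer, 58 x 66 x 18 mm, loose, a bystander; origin at the centre of its underside.
Mind the look-alikes: they are no part of the job. Of the things shaped like the part that bears cover_mid, the blue one is meant. There is more than one size of the mould; the job needs the larger.

How it is judged (in metres and radians):
On the way, in this order (a step that is already met when the one before it is completed fails the run):
1. the cover is lifted clear of the mould in the fingers, upright (its lower rim above the mould's top) (z of cover_mid in the frame of mould above 0.055 m and angle between cover_mid's own z axis and vertical below 0.35 rad and contact force between the fingers and cover above 1 N and contact force between cover and mould below 0.1 N), for 0.2 s.
2. the cover has snapped over both clips and is home on the plinth (z of cover_mid in the frame of reader_seat between -0.004 and 0.0015 m and horizontal distance between cover_mid and reader_seat below 0.005 m and angle between the x axis of cover_mid and the x axis of reader_seat, either way round below 0.08 rad and angle between cover_mid's own z axis and vertical below 0.05 rad), for 0.2 s.
At the end, for the whole second after the job is handed in: The cover is home on the reader (its listed point within 1.5 mm above the plinth's top, within 5 mm sideways, level within 0.05 rad, lined up within 0.08 rad), and the fingers still press it: more than 3 N of finger contact and more than 4 N of cover on reader, kept through the last second (all of step 2 and contact force between cover and reader above 4 N and contact force between the fingers and cover above 3 N); the arm keeps its last pose, push and grip.
It fails at once if a bottle, the carton or the timer is pushed more than 30 mm from its place or knocked over (distance of any of reagent_blue, reagent_red, carton, bench_timer from where it was at the start of the episode above 0.03 m or angle between any of reagent_blue, reagent_red, carton, bench_timer's own z axis and vertical above 0.6 rad).
It also fails if it takes over 42 s, if anything falls off the work surface, if the arm or the gripper's body presses on something with over 40 N, if the wrist force passes 120 N, or if a joint passes its speed limit or range.

### The arm

A 7-joint arm with a two-finger parallel gripper is mounted at the origin on a cart in front of the work surface, level with it; the furniture and walls round the work are solid. World frame = base frame: x ahead of the robot, y to its left, z up, the work surface at z = 0. Lengths are in mm, angles in degrees, forces in N, time in s.
With the tool pointing down it reaches from about 400 to 850 mm from the base axis. Payload 4.4 kg.
Tool frame: the origin (TCP) lies on the centre line of the jaws, within the pads' length; the fingertips stand arm.tips_ahead ahead of it and the grasp point (between the pads) lies 11 mm behind it (arm.tips_ahead is the distance from the TCP to the fingertips, in mm); z points along the fingers, y is the line along which they close (so a half turn about z gives the same grasp; the last joint's range is limited). The gripper opens to 94 mm and grips with 3 to 60 N. Pads are 16 mm wide; open, the fingers measure 119 mm over their backs; the gripper's body (75 mm by 177 mm) begins 78 mm behind the grasp point.
Start: joints at [62.578, 36.005, 2.206, 86.941, -1.547, 57.084, -1.146], TCP at [260.793, -595.403, 213.478] pointing down, gripper open.
Joint ranges: [-175.42, 175.42], [-21.48, 121.26], [-71.46, 75.88], [10.55, 141.38], [-63.04, 243.04], [13.31, 113.54], [-168.57, 168.57]. Speed limits (degrees/s): [147.25, 147.25, 180, 180, 180, 180, 180].

### API

Orientations are given as [roll, pitch, yaw] about the fixed x, y, z axes, in that order (R = Rz(yaw) Ry(pitch) Rx(roll)).
In Python, from rig import arm gives the robot as it stands.
- The arm moves only by the tool jog_arm, never from a script. Its argument "rows" is a list of rows, each a list of 7 numbers: the shift along the tool's x, y, z as a fraction of full scale, then the turn, a rotation vector about the tool's x, y, z as a fraction of full scale, then the opening in per cent of the stroke, from 0 (shut) to 100 (fully open). In form: [[tx, ty, tz, ax, ay, az, gripper], ...]. A call has 1 to 10 rows; each row is the pose to reach, as a shift and turn from the pose commanded when the call began, along the tool's axes at that moment, turning the shorter way round; what a row does not reach only later rows make up. Full scale, the value 1, is 0.2 m for a shift and 360 degrees for a turn. A row lasts 1/10 s, in which the tool goes at most 50 mm and 8.59 degrees, less where a joint would pass 70% of its speed; a pose out of reach is approached as far as the arm can. A call with a number of a shift or a turn outside -1 to 1 is refused whole. A call with a gripper value outside its range is refused whole. The fingers move at their own pace and stop on an object; "newtons" is the grip in N (left out, the last holds). Time passes only in rows, so rows that repeat a pose let the fingers close. It gives the time, the measured TCP pose, the force, the opening and the grip force at its end, in the units of the state.
- arm.observe(): the state, without advancing time (a new reading comes with each control period).
- arm.capture(name): name is "scene" or "side" or "wrist"; returns the picture (480x640x3 uint8, red, green, blue); there is no depth.
- arm.get_calibration(name): a dict with "fx", "fy", "cx", "cy" (pixels), "D" ([k1, k2, p1, p2, k3] as OpenCV has them; the pictures are not rectified), "T" (4x4, takes a point from camera to world coordinates). Camera axes: x right, y up, looking along -z (the intrinsics and any distortion apply to the point x, -y, -z); pixel columns grow to the right and rows downward; lengths in mm; the calibration is good to about 2 mm. A picture is of the moment at which its call begins: read the wrist's pose just before it. get_calibration takes no time and is no camera call; for the wrist camera it gives the pose at the moment of the call.
- arm.finish_job(): hands the job in; it is judged then, once.
The state is a dict: "clock": time; "joint_pos": joint angles; "joint_vel": joint speeds; "tau": joint torques, N m; "eef_pos": TCP position; "tool_rot": TCP orientation; "contact_force": force on the tool from outside, world axes, zero at the start; "moment": the same for the moment, N m; "width": opening from 0.0 (shut) to 1.0 (fully open); "finger_force": force on a finger pad.
Only numpy, scipy, OpenCV 4.12 (cv2) and the standard library are available. Lean on these libraries where they do the work, as an engineer would, in place of code of your own. Each camera call takes 0.05 s, during which the arm holds its last target. There are 200 camera calls.

## Working session

There is one attempt and no reset: what is moved stays moved. The work goes in short steps, Python scripts to look and compute and a tool call to move; the robot and the scene stay as the last step left them, time stands still between calls to the robot, and variables do not carry over. Pictures are saved under pics/ and viewed, at most 10 in all, crops included, and the job is handed in when it is done.

Besides the shell and the picture viewer there is one more tool, called after "Call:" by a JSON object that holds its "fn" and its "kwargs". jog_arm: Moves the arm, as the interface text tells. Shift numbers are shares of 0.2 m and turn numbers shares of 360 degrees, none past 1 either way. Its arguments: {"type":"object","properties":{"rows":{"type":"array","items":{"type":"array","items":{"type":"number"}}},"newtons":{"type":"number"}},"required":["rows"]}

```bash
ls; mkdir -p pics; python3 - <<'E'
from rig import arm
import cv2,json
print(arm.observe(), arm.tips_ahead)
for n in ("scene","side"):
    im=arm.capture(n); cv2.imwrite(f"pics/{n}0.png",im[:,:,::-1]); c=arm.get_calibration(n); print(n,c)
E
```

```text
pics
{'clock': 0.0, 'joint_pos': array([62.57674796, 36.05565451,  2.20324851, 86.99532526, -1.54584889,
       57.08195789, -1.14675639]), 'joint_vel': array([-0.02054375, -0.02483638, -0.10829458,  0.04533722, -0.0802261 ,
       -0.02373111, -0.02231561]), 'tau': array([-1.50746117e-03, -5.49731219e+01,  1.14317615e+00, -1.86633307e+01,
       -5.22106932e-02,  2.35144183e-02,  1.12049763e-04]), 'eef_pos': array([ 260.54045353, -594.80725334,  212.59497054]), 'tool_rot': array([-1.79896789e+02,  2.52659319e-03,  2.36524316e+01]), 'contact_force': array([-0.33806026, -1.09845978, -0.54666787]), 'moment': array([ 0.00053146, -0.02144104, -0.03722826]), 'finger_force': 0.0, 'width': 0.9988713048741537} 8.0
scene {'fx': 481.6773890879365, 'fy': 481.6773890879365, 'cx': 320.0427627397139, 'cy': 238.81629177490436, 'D': array([-0.11153948,  0.        ,  0.        ,  0.        ,  0.        ]), 'T': array([[-6.41115721e-01,  4.21638809e-01, -6.41242035e-01,
         1.16259882e+01],
       [-7.67277494e-01, -3.34740676e-01,  5.47022784e-01,
         4.35659017e+02],
       [ 1.59962432e-02,  8.42715488e-01,  5.38121479e-01,
         5.62266215e+02],
       [ 0.00000000e+00,  0.00000000e+00,  0.00000000e+00,
         1.00000000e+00]])}
side {'fx': 559.1661248046235, 'fy': 559.1661248046235, 'cx': 310.67248478883573, 'cy': 239.77590019972106, 'D': array([0.05882993, 0.        , 0.        , 0.        , 0.        ]), 'T': array([[ 9.40669629e-01,  1.47237390e-01, -3.05715228e-01,
         2.02734470e+02],
       [-3.39276374e-01,  3.93047950e-01, -8.54637263e-01,
        -1.17816556e+03],
       [-5.67381597e-03,  9.07653271e-01,  4.19682437e-01,
         5.92336549e+02],
       [ 0.00000000e+00,  0.00000000e+00,  0.00000000e+00,
         1.00000000e+00]])}
```

View pics/scene0.png

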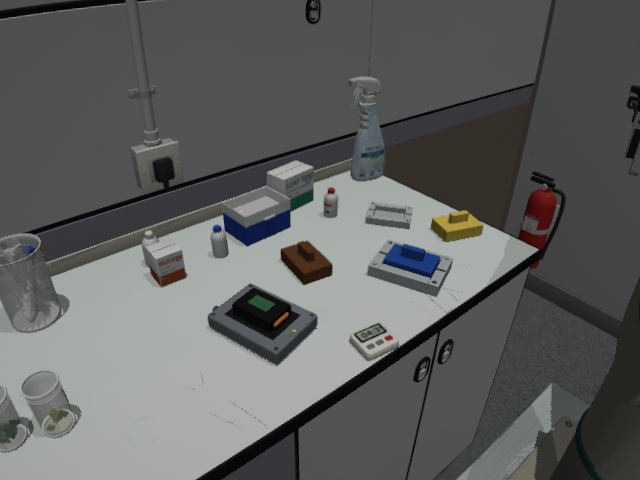

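View pics/side0.png

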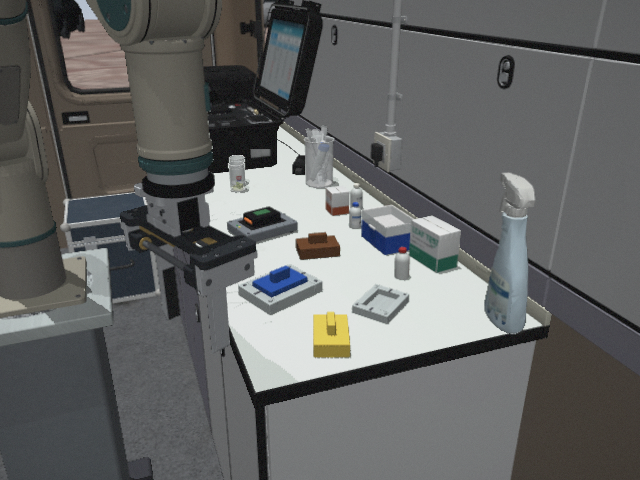

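The scene view shows the blue cover in the larger mould at about (411,262), and the reader with its black plinth at about (263,310). In the side view they are at (280,283) and (262,220). I'll triangulate both coarsely, then look with the wrist camera.

```bash
cat > h.py <<'E'
from rig import arm
import cv2, numpy as np
from scipy.spatial.transform import Rotation as R
def ray(c,uv):
    K=np.array([[c['fx'],0,c['cx']],[0,c['fy'],c['cy']],[0,0,1.]])
    p=cv2.undistortPoints(np.array(uv,float).reshape(-1,1,2),K,np.array(c['D'])).reshape(-1,2)
    d=np.c_[p[:,0],-p[:,1],-np.ones(len(p))]@c['T'][:3,:3].T
    return c['T'][:3,3],d
def plane(c,uv,z):
    o,d=ray(c,uv); return o+d*((z-o[2])/d[:,2])[:,None]
def tri(obs):
    A=np.zeros((3,3));b=np.zeros(3);L=[]
    for c,uv in obs:
        o,d=ray(c,[uv]); d=d[0]/np.linalg.norm(d); P=np.eye(3)-np.outer(d,d); A+=P;b+=P@o;L.append((o,P))
    x=np.linalg.solve(A,b); return x,[np.linalg.norm(P@(x-o)) for o,P in L]
def blue(im,lo=(105,120,40),hi=(130,255,255)):
    return cv2.inRange(cv2.cvtColor(im,cv2.COLOR_RGB2HSV),lo,hi)
def big(m):
    cs=cv2.findContours(m,cv2.RETR_EXTERNAL,cv2.CHAIN_APPROX_NONE)[0]; return max(cs,key=cv2.contourArea)
def jog(pos,yaw):
    "fractions from the present pose to pos with tool down, given yaw of tool frame"
    s=arm.observe(); R0=R.from_euler('xyz',s['tool_rot'],degrees=True); R1=R.from_euler('xyz',[180,0,yaw],degrees=True)
    return R0.inv().apply(np.array(pos)-s['eef_pos'])/200, np.degrees((R0.inv()*R1).as_rotvec())/360
E
python3 - <<'E'
from h import *
cs,cd=arm.get_calibration("scene"),arm.get_calibration("side")
print("rib top",tri([(cs,(414,250)),(cd,(281,271))]))
print("plinth",tri([(cs,(263,304)),(cd,(263,214))]))
for n,pts,z in [("mould top corners",[(393,243),(452,263),(434,291),(369,268)],24),("reader",[(251,287),(316,322),(275,357),(209,318)],30)]:
    print(n,plane(cs,pts,z).round())
print('timer',plane(cs,[(373,338)],18).round(),'bottles',plane(cs,[(219,232),(331,200)],50).round(),'carton',plane(cs,[(166,255)],50).round(),'brown',plane(cs,[(305,255)],30).round())
s=arm.observe();W=arm.get_calibration("wrist");print(W['fx'],W['T'].round(2))
E
```

```text
rib top (array([ 483.50833555, -202.8444011 ,   50.77657201]), [np.float64(4.047068759917176), np.float64(4.047068759917262)])
plinth (array([533.25295758, 113.16100939,  49.58548379]), [np.float64(3.174404752047189), np.float64(3.17440475204709)])
mould top corners [[ 547. -219.   24.]
 [ 425. -257.   24.]
 [ 392. -160.   24.]
 [ 516. -118.   24.]]
reader [[600.  92.  30.]
 [458.  60.  30.]
 [437. 157.  30.]
 [574. 191.  30.]]
timer [[381.   5.  18.]] bottles [[ 769.   58.   50.]
 [ 732. -209.   50.]] carton [[759. 178.  50.]] brown [[619. -45.  30.]]
432.08451973153615 [[ 4.0000e-01  8.9000e-01  2.3000e-01  3.2787e+02]
 [-9.2000e-01  3.9000e-01  1.0000e-01 -5.6515e+02]
 [-0.0000e+00 -2.5000e-01  9.7000e-01  3.8406e+02]
 [ 0.0000e+00  0.0000e+00  0.0000e+00  1.0000e+00]]
```

Call:
{"fn": "jog_arm", "kwargs": {"rows": [[0.657,-0.504,0,0,0,0.0157,100],[0.657,-0.504,0,0,0,0.0157,100],[0.657,-0.504,0,0,0,0.0157,100],[0.657,-0.504,0,0,0,0.0157,100]]}}

```text
clock: 0.5
eef_pos: [344.2, -444.4, 213.1]
tool_rot: [-179.8, -0.1, 18.4]
contact_force: [0.4, -1.3, -0.3]
width: 1.001
finger_force: 0.0
```

Call:
{"fn": "jog_arm", "kwargs": {"rows": [[0.549,-0.557,0,0,0,0,100],[0.549,-0.557,0,0,0,0,100],[0.549,-0.557,0,0,0,0,100],[0.549,-0.557,0,0,0,0,100],[0.549,-0.557,0,0,0,0,100],[0.549,-0.557,0,0,0,0,100]]}}

```text
clock: 1.1
eef_pos: [409.9, -312.2, 213.5]
tool_rot: [179.9, 0.1, 17.9]
contact_force: [-0.2, -0.7, 0.0]
width: 1.002
finger_force: 0.0
```

```bash
python3 - <<'E'
from h import *
import pickle
c=arm.get_calibration("wrist");im=arm.capture("wrist");cv2.imwrite("pics/w1.png",im[:,:,::-1]);pickle.dump(c,open("pics/w1.pkl","wb"));print(arm.observe()['eef_pos'])
E
```

```text
[ 409.60902665 -312.57193021  213.42443357]
```

Call:
{"fn": "jog_arm", "kwargs": {"rows": [[0.47,-0.478,0,0,0,0,100],[0.47,-0.478,0,0,0,0,100],[0.47,-0.478,0,0,0,0,100],[0.47,-0.478,0,0,0,0,100],[0.47,-0.478,0,0,0,0,100],[0.47,-0.478,0,0,0,0,100]]}}

```text
clock: 1.75
eef_pos: [469.6, -193.1, 213.4]
tool_rot: [179.9, 0.1, 17.8]
contact_force: [-0.6, -0.2, 0.1]
width: 1.001
finger_force: 0.0
```

```bash
python3 - <<'E'
from h import *
import pickle
c=arm.get_calibration("wrist");im=arm.capture("wrist");cv2.imwrite("pics/w2.png",im[:,:,::-1]);pickle.dump(c,open("pics/w2.pkl","wb"));print(arm.observe()['eef_pos'])
a=cv2.imread("pics/w1.png");b=cv2.imread("pics/w2.png");cv2.imwrite("pics/w12.png",cv2.resize(np.hstack([a,b]),(800,300)))
E
```

```text
[ 469.58810933 -193.03458496  213.41926927]
```

View pics/w2.png

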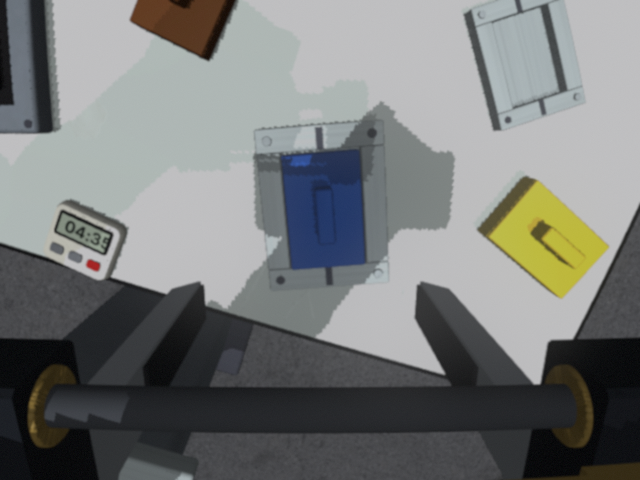

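View pics/w1.png

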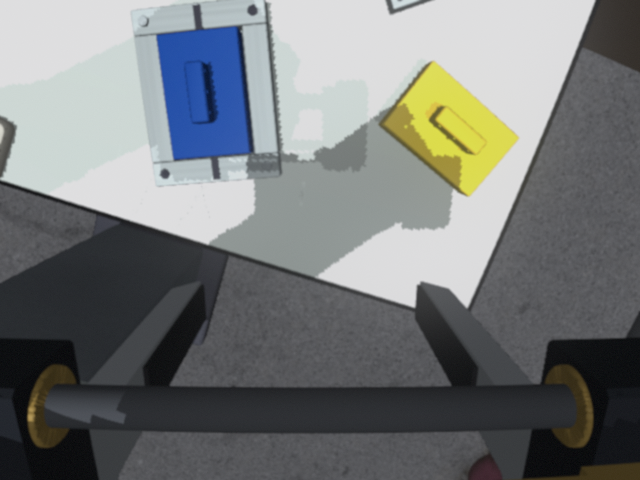

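Both wrist views show the blue cover in its mould: centred at about (325,210) in w2 and (205,93) in w1, with the rib at (325,212) and (199,92). I'll triangulate the corners of its top face and find its yaw.

```bash
python3 - <<'E'
from h import *
import pickle
Q=[]
for n in ("w1","w2"):
    im=cv2.imread(f"pics/{n}.png")[:,:,::-1].copy(); c=pickle.load(open(f"pics/{n}.pkl","rb"))
    ct=big(cv2.morphologyEx(blue(im),cv2.MORPH_CLOSE,np.ones((7,7))))
    q=cv2.approxPolyN(ct,4).reshape(-1,2).astype(float)
    q=q[np.argsort(np.arctan2(*(q-q.mean(0)).T[::-1]))]; print(n,q.tolist(),cv2.contourArea(ct)); Q.append((c,q))
P=[]
for i in range(4):
    x,r=tri([(c,q[i]) for c,q in Q]);P.append(x);print(x.round(1),round(r[0],1))
P=np.array(P);print("mean",P.mean(0))
for c,q in Q:
    p=plane(c,q,34); e=[np.linalg.norm(p[i]-p[(i+1)%4]) for i in range(4)]
    v=p[2]-p[1]; w=p[3]-p[0]; print(p.mean(0).round(1),np.round(e,1),[np.degrees(np.arctan(d[1]/d[0])).round(1) for d in (v,w)])
E
```

```text
w1 [[156.0, 34.0], [239.0, 24.0], [252.0, 152.0], [173.0, 159.0]] 10115.5
w2 [[281.0, 155.0], [358.0, 150.0], [366.0, 264.0], [292.0, 268.0]] 8279.0
[ 514.5 -153.5   31.3] 0.2
[ 538.7 -212.1   30.5] 1.4
[ 449.8 -249.5   32.4] 0.5
[ 425.9 -190.    31.5] 0.5
mean [ 482.20358089 -201.25811037   31.41099752]
[ 482.4 -202.1   34. ] [64.3 96.2 64.3 95.3] [np.float64(22.2), np.float64(22.2)]
[ 482.3 -200.9   34. ] [61.6 95.5 63.1 95. ] [np.float64(23.4), np.float64(22.5)]
```

Call:
{"fn": "jog_arm", "kwargs": {"rows": [[0.438,-0.873,0,0,0,0,100],[0.438,-0.873,0,0,0,0,100],[0.438,-0.873,0,0,0,0,100],[0.438,-0.873,0,0,0,0,100],[0.438,-0.873,0,0,0,0,100]]}}

```text
clock: 2.3
eef_pos: [500.8, 8.6, 213.6]
tool_rot: [-179.8, -0.1, 18.5]
contact_force: [0.6, 0.2, -0.4]
width: 0.997
finger_force: 0.0
```

Call:
{"fn": "jog_arm", "kwargs": {"rows": [[0.13,-0.273,0,0,0,0,100],[0.13,-0.273,0,0,0,0,100],[0.13,-0.273,0,0,0,0,100],[0.13,-0.273,0,0,0,0,100]]}}

```text
clock: 2.7
eef_pos: [507.7, 60.0, 213.4]
tool_rot: [179.9, 0.1, 17.8]
contact_force: [-0.4, -0.2, 0.2]
width: 1.002
finger_force: 0.0
```

```bash
python3 - <<'E'
from h import *
import pickle
c=arm.get_calibration("wrist");im=arm.capture("wrist");cv2.imwrite("pics/w3.png",im[:,:,::-1]);pickle.dump(c,open("pics/w3.pkl","wb"));print(arm.observe()['eef_pos'])
E
```

```text
[507.67770648  59.71936444 213.41744187]
```

Call:
{"fn": "jog_arm", "kwargs": {"rows": [[0.13,-0.273,0,0,0,0,100],[0.13,-0.273,0,0,0,0,100],[0.13,-0.273,0,0,0,0,100],[0.13,-0.273,0,0,0,0,100]]}}

```text
clock: 3.15
eef_pos: [515.5, 120.2, 213.4]
tool_rot: [179.9, 0.1, 17.9]
contact_force: [0.1, -0.4, 0.1]
width: 0.999
finger_force: 0.0
```

```bash
python3 - <<'E'
from h import *
import pickle
c=arm.get_calibration("wrist");im=arm.capture("wrist");cv2.imwrite("pics/w4.png",im[:,:,::-1]);pickle.dump(c,open("pics/w4.pkl","wb"));print(arm.observe()['eef_pos'])
cs=[cv2.imread(f"pics/w{i}.png")[:300,:] for i in (3,4)]
cv2.imwrite("pics/w34.png",np.vstack(cs))
E
```

```text
[515.56911495 119.9271972  213.43061717]
```

View pics/w34.png

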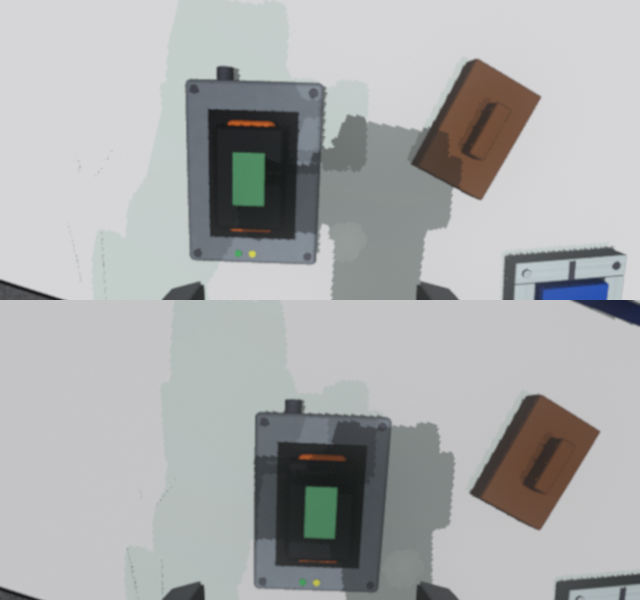

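w3 (upper) shows the reader at about (255,172), with the label at (248,179) and clips at (250,123) and (250,230). In w4 (lower) the label is at (321,212). The edge of the plinth top is dark, so I'll enhance the crops.

```bash
python3 - <<'E'
from h import *
import pickle
T=[]
for n,b in (("w3",(200,100)),("w4",(268,132))):
    im=cv2.imread(f"pics/{n}.png"); c=pickle.load(open(f"pics/{n}.pkl","rb"))
    cr=im[b[1]:b[1]+146,b[0]:b[0]+107].astype(float)
    g=np.clip((cr/90)**.6*255,0,255).astype(np.uint8); T.append(cv2.resize(g,(400,546),interpolation=cv2.INTER_CUBIC))
    hsv=cv2.cvtColor(im[:,:,::-1].copy(),cv2.COLOR_RGB2HSV)
    for nm,lo,hi in(("green",(50,80,50),(90,255,255)),("orange",(5,130,60),(16,255,255))):
        m=cv2.inRange(hsv,lo,hi);m[:b[1]]=0;m[b[1]+146:]=0;m[:,:b[0]]=0;m[:,b[0]+107:]=0
        for k in cv2.findContours(m,0,1)[0]:
            if cv2.contourArea(k)>25 or len(k)>8: print(n,nm,cv2.minAreaRect(k),cv2.boundingRect(k))
    # grey body hull
cv2.imwrite("pics/pl.png",np.hstack(T))
E
```

```text
w3 green ((248.5, 179.0), (54.0, 33.0), 90.0) (232, 152, 34, 55)
w3 orange ((264.5, 230.5), (1.0, 7.0), 90.0) (261, 230, 8, 2)
w3 orange ((245.0, 229.5), (3.0, 28.0), 90.0) (231, 228, 29, 4)
w3 orange ((250.5310821533203, 123.06770324707031), (47.107177734375, 6.896170616149902), 1.9091522693634033) (227, 120, 48, 8)
w4 green ((320.01544189453125, 212.15980529785156), (33.374629974365234, 53.17237091064453), 2.6025619506835938) (303, 185, 35, 55)
w4 orange ((329.5, 261.5), (1.0, 9.0), 90.0) (325, 261, 10, 2)
w4 orange ((321.05352783203125, 157.00192260742188), (46.07776641845703, 5.567878723144531), 2.045408248901367) (298, 154, 47, 7)
```

View pics/pl.png

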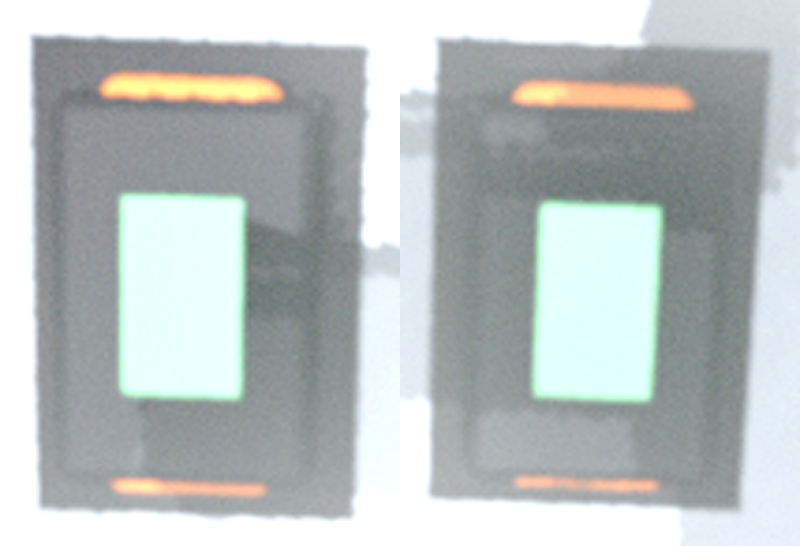

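The enhanced crop shows the plinth's flat top. In the left crop it spans x 62–305, y 105–473; in the right crop its left edge is at 478 and its right edge at 718. The black surround and the label are sharp. I'll cast all of these and cross-check them.

```bash
python3 - <<'E'
from h import *
import pickle
k=107/400
def rep(nm,p):
    e=[np.linalg.norm(p[i]-p[(i+1)%4]) for i in range(4)];v=p[1]-p[2];w=p[0]-p[3]
    print(nm,p.mean(0).round(1),np.round(e,1),[np.degrees(np.arctan(d[1]/d[0])).round(1) for d in(v,w)])
C=[];G=[];Y=[]
for n,b in (("w3",(200,100)),("w4",(268,132))):
    im=cv2.imread(f"pics/{n}.png")[:,:,::-1].copy(); c=pickle.load(open(f"pics/{n}.pkl","rb"));C.append(c)
    hsv=cv2.cvtColor(im,cv2.COLOR_RGB2HSV)
    def quad(m):
        q=cv2.approxPolyN(big(m),4).reshape(-1,2).astype(float); return q[np.argsort(np.arctan2(*(q-q.mean(0)).T[::-1]))]
    qg=quad(cv2.inRange(hsv,(50,80,50),(90,255,255)));G.append(qg);rep(n+" label@55",plane(c,qg,55))
    m=cv2.inRange(im.max(2),0,62); z=np.zeros_like(m); z[b[1]-6:b[1]+152,b[0]-6:b[0]+115]=255
    m|=cv2.inRange(hsv,(50,80,50),(90,255,255))|cv2.inRange(hsv,(5,130,60),(16,255,255))
    qb=quad(cv2.morphologyEx(m&z,cv2.MORPH_OPEN,np.ones((9,9)))); print(qb.tolist()); Y.append(qb); rep(n+" surround@30",plane(c,qb,30))
fl=np.array([[62,105],[306,105],[302,473],[65,473]])*k+[200,100]
rep("flat w3@55",plane(C[0],fl,55))
fr=np.array([[480,110],[722,110],[716,472],[474,472]])*k-[400*k,0]+[268,132]
rep("flat w4@55",plane(C[1],fr,55))
print("label tri",np.mean([tri([(C[0],G[0][i]),(C[1],G[1][i])])[0] for i in range(4)],0))
print("surr tri",np.mean([tri([(C[0],Y[0][i]),(C[1],Y[1][i])])[0] for i in range(4)],0))
for z in (45,):
  for c,a,d in ((C[0],(250.5,123),(248.5,229.8)),(C[1],(321,157),(320,261.2))):
    p=plane(c,[a,d],z);print("clips",p.round(1),p.mean(0).round(1),np.linalg.norm(p[0]-p[1]).round(1),np.degrees(np.arctan2(*(p[0]-p[1])[1::-1])).round(1))
E
```

```text
w3 label@55 [529.5 116.8  55. ] [24.8 41.  25.6 41.1] [np.float64(16.4), np.float64(15.4)]
[[209.0, 109.0], [296.0, 112.0], [296.0, 238.0], [209.0, 235.0]]
w3 surround@30 [529.8 117.2  30. ] [ 69.1 102.7  73.8 102.9] [np.float64(17.4), np.float64(14.8)]
w4 label@55 [529.4 117.3  55. ] [26.  42.5 26.  41.7] [np.float64(15.6), np.float64(15.5)]
[[277.0, 143.0], [369.0, 144.0], [358.0, 268.0], [275.0, 264.0]]
w4 surround@30 [529.8 116.8  30. ] [ 74.  104.7  71.6 101.7] [np.float64(14.5), np.float64(15.8)]
flat w3@55 [530.2 116.5  55. ] [48.6 74.7 49.7 75. ] [np.float64(16.3), np.float64(15.4)]
flat w4@55 [530.8 116.7  55. ] [48.8 76.1 51.5 76.1] [np.float64(18.3), np.float64(16.2)]
label tri [528.9804183  117.16647997  52.23794492]
surr tri [529.47835725 117.09031326  31.80238029]
clips [[569.8 128.1  45. ]
 [489.  106.6  45. ]] [529.4 117.4  45. ] 83.6 14.9
clips [[569.6 129.2  45. ]
 [489.3 103.6  45. ]] [529.5 116.4  45. ] 84.3 17.6
```

Seat: (529.7, 117.0, 55), yaw about 15.6°; the sizes agree. Cover: (482.3, -201.3), top face at about 34, yaw about 22.5°. Next I go back to it.

Call:
{"fn": "jog_arm", "kwargs": {"rows": [[-0.33,0.74,0,0,0,-0.0125,45],[-0.33,0.74,0,0,0,-0.0125,45],[-0.33,0.74,0,0,0,-0.0125,45],[-0.33,0.74,0,0,0,-0.0125,45],[-0.33,0.74,0,0,0,-0.0125,45]]}}

```text
clock: 3.7
eef_pos: [497.8, -42.7, 213.6]
tool_rot: [179.9, 0.0, 22.1]
contact_force: [1.2, 0.3, 0.4]
width: 0.606
finger_force: 0.0
```

```bash
python3 - <<'E'
from h import *
print(arm.observe()['eef_pos'],*jog([482.3,-201.3,130],22.5))
E
```

```text
[497.78985296 -42.73294224 213.62751159] [-0.36924965  0.70519965  0.41925333] [ 0.000187    0.00012343 -0.00121721]
```

Call:
{"fn": "jog_arm", "kwargs": {"rows": [[-0.37,0.706,0.2,0,0,0,45],[-0.37,0.706,0.42,0,0,0,45],[-0.37,0.706,0.42,0,0,0,45],[-0.37,0.706,0.42,0,0,0,45],[-0.37,0.706,0.42,0,0,0,45],[-0.37,0.706,0.42,0,0,0,45],[-0.37,0.706,0.42,0,0,0,45]]}}

```text
clock: 4.4
eef_pos: [485.5, -195.1, 130.1]
tool_rot: [-180.0, -0.1, 22.7]
contact_force: [0.0, 0.3, -0.1]
width: 0.449
finger_force: 0.0
```

```bash
python3 - <<'E'
from h import *
c=arm.get_calibration("wrist")
print(arm.observe()['eef_pos'],*jog([482.3,-201.3,44.5],22.5))
im=arm.capture("wrist")
ct=big(cv2.morphologyEx(blue(im),cv2.MORPH_CLOSE,np.ones((7,7))))
q=cv2.approxPolyN(ct,4).reshape(-1,2).astype(float)
q=q[np.argsort(np.arctan2(*(q-q.mean(0)).T[::-1]))]
p=plane(c,q,34);print(q.tolist(),p.mean(0),[np.linalg.norm(p[i]-p[(i+1)%4]).round(1) for i in range(4)],[np.degrees(np.arctan(d[1]/d[0])).round(1) for d in (p[2]-p[1],p[3]-p[0])])
cv2.imwrite("pics/w5.png",im[:,:,::-1])
E
```

```text
[ 485.48113655 -195.05901516  130.06291029] [-0.02743108  0.02286391  0.42775788] [-7.62364981e-05 -2.69317765e-04  4.93086885e-04]
[[268.0, 183.0], [368.0, 181.0], [364.0, 327.0], [270.0, 325.0]] [ 482.50696841 -200.80653711   34.        ] [np.float64(61.8), np.float64(98.2), np.float64(63.5), np.float64(95.5)] [np.float64(23.0), np.float64(22.0)]
```

View pics/w5.png

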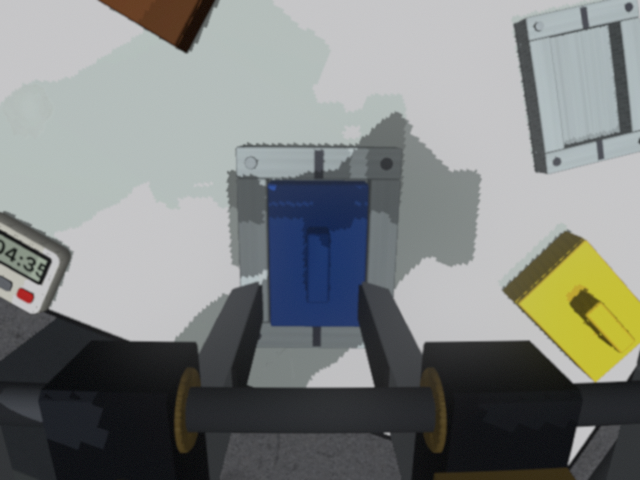

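The closer view w5 shows the cover between the fingers with its rib at about (318,265), aligned with the jaws. It measures (482.5, -200.8), which agrees with before. I'll align, then descend.

Call:
{"fn": "jog_arm", "kwargs": {"rows": [[-0.027,0.023,0.15,0,0,0,45],[-0.027,0.023,0.3,0,0,0,45],[-0.027,0.023,0.38,0,0,0,45],[-0.027,0.023,0.41,0,0,0,45],[-0.027,0.023,0.425,0,0,0,45],[-0.027,0.023,0.425,0,0,0,45]]}}

```text
clock: 5.05
eef_pos: [481.8, -203.2, 45.1]
tool_rot: [180.0, -0.1, 22.6]
contact_force: [0.6, -0.2, -0.0]
width: 0.453
finger_force: 0.0
```

Call:
{"fn": "jog_arm", "kwargs": {"rows": [[0,0,0,0,0,0,0],[0,0,0,0,0,0,0],[0,0,0,0,0,0,0],[0,0,0,0,0,0,0],[0,0,0,0,0,0,0],[0,0,0,0,0,0,0],[0,0,0,0,0,0,0]], "newtons": 30}}

```text
clock: 5.75
eef_pos: [481.2, -203.8, 44.8]
tool_rot: [180.0, -0.0, 22.5]
contact_force: [0.1, 0.3, 7.1]
width: 0.146
finger_force: 30.0
```

Call:
{"fn": "jog_arm", "kwargs": {"rows": [[0,0,-0.03,0,0,0,0],[0,0,-0.08,0,0,0,0],[0,0,-0.16,0,0,0,0],[0,0,-0.28,0,0,0,0],[0,0,-0.42,0,0,0,0],[0,0,-0.42,0,0,0,0],[0,0,-0.42,0,0,0,0],[0,0,-0.42,0,0,0,0]]}}

```text
clock: 6.55
eef_pos: [480.4, -203.4, 127.9]
tool_rot: [-179.9, 0.1, 22.5]
contact_force: [0.2, 0.1, -1.2]
width: 0.148
finger_force: 30.0
```

```bash
cat > held.py <<'E'
from h import *
s=arm.observe();c=arm.get_calibration("wrist")
im=arm.capture("wrist")
m=cv2.morphologyEx(blue(im),cv2.MORPH_CLOSE,np.ones((7,7)))
cv2.imwrite("pics/held.png",im[:,:,::-1])
ct=big(m)
print(s['clock'],s['eef_pos'],s['tool_rot'],s['contact_force'],s['width'])
q=cv2.approxPolyN(ct,4).reshape(-1,2).astype(float)
q=q[np.argsort(np.arctan2(*(q-q.mean(0)).T[::-1]))]
zt=s['eef_pos'][2]-10
p=plane(c,q,zt);Rt=R.from_euler('xyz',s['tool_rot'],degrees=True)
print(q.tolist(),"\n in tool",Rt.inv().apply(p-s['eef_pos']).round(1).tolist())
E
python3 held.py
```

```text
6.55 [ 480.38162509 -203.4379254   127.87901478] [-1.79945712e+02  5.84803808e-02  2.25000132e+01] [ 0.1969725   0.1334462  -1.19592622] 0.14762575486202917
[[236.0, 186.0], [383.0, 186.0], [370.0, 469.0], [244.0, 341.0]] 
 in tool [[51.4, -31.7, 10.0], [51.4, 30.1, 9.9], [-93.9, 30.3, 10.1], [-20.4, -31.3, 10.1]]
```

View pics/held.png

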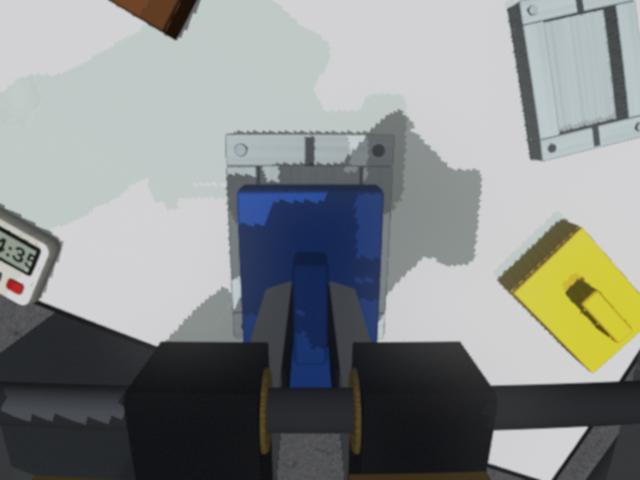

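The picture shows the cover held upright. Its far edge is at row 186, columns 236–383, square to the jaws, with the rib front at about (311,253). In the tool frame the cover's centre sits at about (+3, -0.8) mm. I'm carrying it to the reader.

Call:
{"fn": "jog_arm", "kwargs": {"rows": [[0.1,-0.17,0,0,0,0.0189,0],[0.25,-0.4,0,0,0,0.0189,0],[0.417,-0.693,0,0,0,0.0189,0],[0.417,-0.693,0,0,0,0.0189,0],[0.417,-0.693,0,0,0,0.0189,0],[0.417,-0.693,0,0,0,0.0189,0]]}}

```text
clock: 7.2
eef_pos: [504.5, -43.9, 127.7]
tool_rot: [180.0, 0.1, 15.7]
contact_force: [0.3, 0.9, -0.6]
width: 0.148
finger_force: 30.0
```

```bash
python3 - <<'E'
from h import *
s=arm.observe();c=arm.get_calibration("wrist");Rt=R.from_euler('xyz',s['tool_rot'],degrees=True)
print(s['eef_pos'],s['tool_rot'],*jog([527.2,115.5,125],15.7))
print("rib front in tool",Rt.inv().apply(plane(c,[(311,253)],s['eef_pos'][2]+11.3)-s['eef_pos']))
E
```

```text
[504.46181657 -43.88616154 127.70368337] [1.79995324e+02 1.05180169e-01 1.57477301e+01] [ 0.32573678 -0.73616387  0.01286039] [1.31105018e-05 2.92161709e-04 1.32595425e-04]
rib front in tool [[ 28.08970524  -0.23549168 -11.35160376]]
```

Call:
{"fn": "jog_arm", "kwargs": {"rows": [[0.08,-0.18,0,0,0,0,0],[0.19,-0.43,0,0,0,0,0],[0.326,-0.736,0.01,0,0,0,0],[0.326,-0.736,0.01,0,0,0,0],[0.326,-0.736,0.01,0,0,0,0],[0.326,-0.736,0.01,0,0,0,0],[0.326,-0.736,0.01,0,0,0,0]]}}

```text
clock: 7.9
eef_pos: [527.9, 112.2, 126.3]
tool_rot: [179.9, 0.1, 15.4]
contact_force: [-0.1, -1.2, -0.1]
width: 0.146
finger_force: 30.0
```

```bash
python3 held.py; python3 -c "
from h import *
print(*jog([527.2,115.5,105],15.7))
for n in ('scene','side'): cv2.imwrite(f'pics/{n}1.png',arm.capture(n)[:,:,::-1])"
```

```text
7.9 [527.94768575 112.21762997 126.28508046] [1.79905882e+02 6.65321704e-02 1.54490446e+01] [-0.07432526 -1.21341867 -0.12628614] 0.1462718207884756
[[235.0, 184.0], [384.0, 184.0], [377.0, 341.0], [251.0, 467.0]] 
 in tool [[52.2, -32.1, 9.9], [52.1, 30.5, 10.0], [-20.5, 30.4, 10.1], [-92.7, -31.1, 10.1]]
[ 0.00010816 -0.01570892  0.10711602] [ 0.00021191  0.00012769 -0.00069358]
```

View pics/held.png

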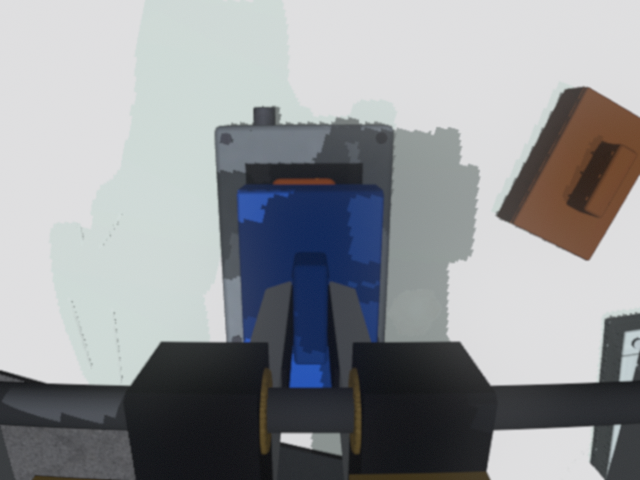

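The picture shows the cover hovering over the reader, square to it. The visible far edge may be the lower rim of the end wall rather than the top edge, so I'll read intensity profiles to tell them apart.

```bash
python3 - <<'E'
from h import *
im=cv2.imread("pics/held.png").astype(int)
for col in (262,350): print(col,[tuple(im[r,col-3:col+4].mean(0).astype(int)) for r in range(178,204)])
print(311,[(r,int(im[r,306:316,0].mean())) for r in range(240,275)])
print("cols r230",[(x,int(im[225:235,x,0].mean())) for x in list(range(234,248))+list(range(374,388))])
print("surround far",[(r,int(im[r,255:262].mean()),int(im[r,345:355].mean())) for r in range(156,172)])
g=cv2.inRange(cv2.cvtColor(im.astype(np.uint8),cv2.COLOR_BGR2HSV),(3,120,60),(18,255,255));g[:,:240]=0;g[:,370:]=0;g[200:]=0;print("clip",cv2.boundingRect(g))
print("surr cols",[(x,int(im[168:176,x].mean())) for x in list(range(240,252))+list(range(356,368))])
E
```

```text
262 [(np.int64(45), np.int64(41), np.int64(39)), (np.int64(46), np.int64(42), np.int64(40)), (np.int64(45), np.int64(41), np.int64(39)), (np.int64(44), np.int64(40), np.int64(38)), (np.int64(42), np.int64(37), np.int64(35)), (np.int64(46), np.int64(36), np.int64(32)), (np.int64(56), np.int64(38), np.int64(31)), (np.int64(65), np.int64(41), np.int64(31)), (np.int64(68), np.int64(41), np.int64(30)), (np.int64(68), np.int64(41), np.int64(30)), (np.int64(71), np.int64(42), np.int64(30)), (np.int64(83), np.int64(46), np.int64(32)), (np.int64(96), np.int64(52), np.int64(33)), (np.int64(109), np.int64(57), np.int64(35)), (np.int64(126), np.int64(65), np.int64(38)), (np.int64(145), np.int64(73), np.int64(42)), (np.int64(159), np.int64(81), np.int64(45)), (np.int64(166), np.int64(85), np.int64(48)), (np.int64(169), np.int64(86), np.int64(48)), (np.int64(168), np.int64(86), np.int64(48)), (np.int64(168), np.int64(86), np.int64(48)), (np.int64(168), np.int64(86), np.int64(49)), (np.int64(168), np.int64(87), np.int64(49)), (np.int64(167), np.int64(86), np.int64(48)), (np.int64(167), np.int64(85)
[... 1792 characters left out ...]
2), (376, 122), (377, 122), (378, 122), (379, 121), (380, 116), (381, 107), (382, 97), (383, 90), (384, 87), (385, 84), (386, 79), (387, 76)]
surround far [(156, 123, 84), (157, 124, 83), (158, 123, 82), (159, 124, 82), (160, 123, 82), (161, 120, 80), (162, 107, 73), (163, 81, 59), (164, 55, 45), (165, 44, 41), (166, 44, 40), (167, 44, 39), (168, 44, 39), (169, 44, 39), (170, 43, 38), (171, 44, 38)]
clip (274, 178, 60, 6)
surr cols [(240, 93), (241, 95), (242, 97), (243, 98), (244, 93), (245, 76), (246, 54), (247, 43), (248, 42), (249, 42), (250, 42), (251, 43), (356, 39), (357, 39), (358, 40), (359, 39), (360, 39), (361, 43), (362, 53), (363, 65), (364, 71), (365, 73), (366, 73), (367, 73)]
```

```bash
python3 - <<'E'
from h import *
import pickle
s=arm.observe();c=arm.get_calibration("wrist");e=s['eef_pos'];Rt=R.from_euler('xyz',s['tool_rot'],degrees=True);print(e,s['tool_rot'])
t=lambda p:Rt.inv().apply(p-e).round(1)
f=lambda uv,z:t(plane(c,uv,z))
z=e[2]
print("rim",f([(311,183.5)],z-38.8),"edge",f([(311,191)],z-12),"ribfoot",f([(311,251.8)],z-10.8),"ribtop",f([(311,265.5)],z+10))
print("sides top",f([(239,230),(381.3,230)],z-11))
print("surr far now",f([(245.5,168),(362.5,168),(304,163)],30))
for n,q in(("w3",[[209,109],[296,112]]),("w4",[[277,143],[369,144]])):
    print(n,"far mid",t(plane(pickle.load(open(f"pics/{n}.pkl","rb")),q,30).mean(0)))
print("seat",t(np.array([529.7,117.,55])),"clip far now",f([(304,178.5)],47))
E
```

```text
[528.106166   113.44707652 126.54904319] [1.79957969e+02 1.60094141e-02 1.55105804e+01]
rim [[48.9 -0.2 38.8]] edge [[48.9 -0.2 12. ]] ribfoot [[22.3 -0.2 10.8]] ribtop [[ 22.6  -0.2 -10. ]]
sides top [[ 32.1 -31.4  11. ]
 [ 32.1  30.3  11. ]]
surr far now [[ 51.8 -40.3  96.5]
 [ 51.7  31.6  96.6]
 [ 54.7  -4.3  96.5]]
w3 far mid [54.1 -3.7 96.5]
w4 far mid [54.2 -2.6 96.5]
seat [ 2.5 -3.  71.5] clip far now [[47.1 -4.1 79.5]]
```

The cover's centre is at (+0.6, -0.5) in the tool frame, and the hover view confirms the seat at (529.7, 117.0). So the TCP target is (529.2, 116.4) at yaw 15.5.

```bash
python3 -c "
from h import *
print(arm.observe()['eef_pos'],*jog([529.2,116.4,100],15.5))"
```

```text
[528.106166   113.44707652 126.54904319] [ 0.00925538 -0.01286173  0.13273324] [1.16756831e-04 4.44598127e-05 2.94061782e-05]
```

Call:
{"fn": "jog_arm", "kwargs": {"rows": [[0.009,-0.008,0.05,0,0,0,0],[0.009,-0.008,0.13,0,0,0,0],[0.009,-0.008,0.13,0,0,0,0],[0.009,-0.008,0.13,0,0,0,0],[0.009,-0.008,0.13,0,0,0,0]]}}

```text
clock: 8.55
eef_pos: [529.7, 117.6, 100.8]
tool_rot: [180.0, -0.0, 15.7]
contact_force: [-0.0, 0.5, -0.2]
width: 0.148
finger_force: 30.0
```

```bash
python3 -c "
from h import *
s=arm.observe();print(s['eef_pos'],s['tool_rot'],*jog([529.2,116.4,100],15.5))"
```

```text
[529.68240866 117.58544701 100.80865744] [ 1.79995271e+02 -3.68678396e-02  1.56846772e+01] [-0.00392722  0.00505412  0.00404118] [ 1.29723344e-05 -1.02431749e-04  5.12987955e-04]
```

Call:
{"fn": "jog_arm", "kwargs": {"rows": [[-0.004,0.005,0,0,0,0,0],[-0.004,0.005,0.015,0,0,0,0],[-0.004,0.005,0.03,0,0,0,0],[-0.004,0.005,0.045,0,0,0,0],[-0.004,0.005,0.055,0,0,0,0],[-0.004,0.005,0.055,0,0,0,0],[-0.004,0.005,0.055,0,0,0,0]]}}

```text
clock: 9.25
eef_pos: [528.8, 116.5, 89.4]
tool_rot: [180.0, 0.0, 15.7]
contact_force: [-0.4, 0.7, -0.1]
width: 0.146
finger_force: 30.0
```

No contact force, and the rim is below the plinth top. Going further down.

Call:
{"fn": "jog_arm", "kwargs": {"rows": [[0,0,0.012,0,0,0,0],[0,0,0.024,0,0,0,0],[0,0,0.034,0,0,0,0],[0,0,0.034,0,0,0,0],[0,0,0.034,0,0,0,0]]}}

```text
clock: 9.75
eef_pos: [528.8, 116.5, 82.6]
tool_rot: [-180.0, 0.0, 15.7]
contact_force: [-0.6, 0.8, 0.0]
width: 0.144
finger_force: 30.0
```

Call:
{"fn": "jog_arm", "kwargs": {"rows": [[0,0,0.008,0,0,0,0],[0,0,0.016,0,0,0,0],[0,0,0.024,0,0,0,0],[0,0,0.024,0,0,0,0]]}}

```text
clock: 10.15
eef_pos: [528.9, 116.4, 78.7]
tool_rot: [-180.0, -0.0, 15.7]
contact_force: [-1.8, -1.0, 8.0]
width: 0.147
finger_force: 30.0
```

Clip contact shows as 8 N at about 9 mm above home. I'll press on in small steps.

Call:
{"fn": "jog_arm", "kwargs": {"rows": [[0,0,0.008,0,0,0,0],[0,0,0.015,0,0,0,0],[0,0,0.02,0,0,0,0],[0,0,0.02,0,0,0,0]]}}

```text
clock: 10.55
eef_pos: [528.6, 116.4, 73.4]
tool_rot: [180.0, 0.0, 15.7]
contact_force: [-0.1, -0.0, -2.9]
width: 0.148
finger_force: 30.0
```

Call:
{"fn": "jog_arm", "kwargs": {"rows": [[0,0,0.006,0,0,0,0],[0,0,0.012,0,0,0,0],[0,0,0.015,0,0,0,0],[0,0,0.015,0,0,0,0]]}}

```text
clock: 10.95
eef_pos: [528.9, 116.5, 70.9]
tool_rot: [-180.0, -0.0, 15.7]
contact_force: [-1.1, 0.1, -0.1]
width: 0.145
finger_force: 30.0
```

The clips snapped. Now I seat it and build up the push.

Call:
{"fn": "jog_arm", "kwargs": {"rows": [[0,0,0.004,0,0,0,0],[0,0,0.008,0,0,0,0],[0,0,0.008,0,0,0,0],[0,0,0.008,0,0,0,0]]}}

```text
clock: 11.35
eef_pos: [528.9, 116.5, 69.9]
tool_rot: [-180.0, -0.0, 15.7]
contact_force: [-2.1, -0.1, 5.8]
width: 0.144
finger_force: 30.0
```

Call:
{"fn": "jog_arm", "kwargs": {"rows": [[0,0,0.003,0,0,0,0],[0,0,0.003,0,0,0,0],[0,0,0.003,0,0,0,0],[0,0,0.003,0,0,0,0]]}}

```text
clock: 11.75
eef_pos: [528.9, 116.5, 69.8]
tool_rot: [-180.0, -0.0, 15.7]
contact_force: [-2.5, -0.6, 10.8]
width: 0.146
finger_force: 30.0
```

The force is now about 10.8 N and the TCP has stopped at the expected home height of 69.8. One last look before handing in.

```bash
python3 - <<'E'
from h import *
a=arm.capture("scene")[200:380,180:420];b=arm.capture("side")[160:280,200:360]
cv2.imwrite("pics/fin.png",np.hstack([cv2.resize(a,(400,300)),cv2.resize(b,(400,300))])[:,:,::-1])
s=arm.observe();print(s['clock'],s['eef_pos'],s['contact_force'],s['finger_force'])
E
```

```text
11.85 [528.86749431 116.50907275  69.81606897] [-2.82485224 -0.80215037 10.7199373 ] 30.002413988113403
```

View pics/fin.png

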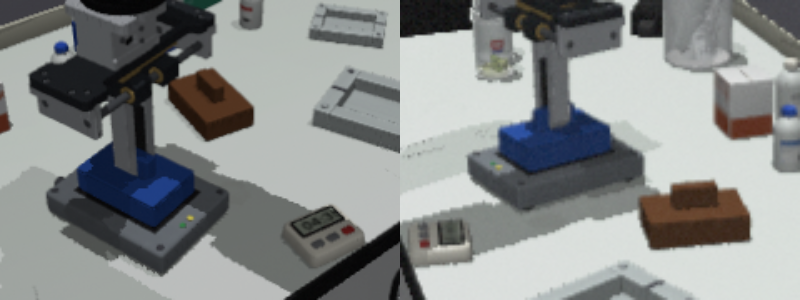

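The picture shows the cover level and home on the reader in both views (about (137,185) left, (555,140) right). The fingers are still pressing and the bystanders haven't moved.

```bash
python3 -c "
from rig import arm
print(arm.finish_job())"
```

```text
the job is handed in; nothing more can be done
None
```

I handed the job in at about 12 s with the blue cover snapped over both clips, level and home on the reader's plinth, the fingers still pressing at about 10.7 N, and the bystanders not touched; the judge's result was not shown.

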